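# Grease a bearing with a push-type grease gun

## Task

Grease the blue bearing: lift the red push-type grease gun out of the tool rack, bring its steel coupler in through the slot of the yellow guard, and press it squarely, in line with the tilted brass nipple, until the jaws snap over the nipple's head. Then keep pushing until the gun's nozzle has slid nearly all its stroke into the barrel against its spring, and finish while still holding the gun there, pressed in and square. Do not lean on or knock the guard, and leave the other things on the bench where they are.

Things in the scene. Friction and masses are not known exactly. Their poses are not given: they have to be found in the camera images.
- gun: push-type grease gun, 175 mm long, about 0.44 kg, round about z; hangs upright in a rack hole, coupler down. Origin: centre of the coupler's mouth with the nozzle out; z up the gun. Along z: steel coupler 0-38 mm (32 mm diameter, mouth 37), nozzle stem 38-58 (14), red barrel 58-112 (34), aluminium collar 112-118 (54, rests on the rack), black round grip 118-170 (28), cap to 175
- gun_grip (a point): point on the gun's axis in the black grip, 143 mm above the gun's origin: a good place for the TCP, fingers pointing down along the gun (fingertips then just above the collar); axes as the gun
- nozzle (a joint): how far nozzle and coupler have slid into the barrel, 0 (out) to 0.012 m (stop). Spring: 12 N to start it moving, 17 N at the stop; it comes out again when no longer pushed
- coupler_seat (a point): point on the coupler's axis 14.5 mm inside its mouth; meets the nipple's head centre when fully on. Moves with the nozzle. The coupler is a cup: flared mouth 28 mm wide inside, bore 23 mm, bottom 22.5 mm in, four spring jaws 7 mm in. The head passes the jaws with about 7 to 11 N, then rests on the bottom with the jaws behind it
- nipple: brass grease nipple on top of the blue bearing housing: ball head 16 mm diameter on a 9 mm neck. Origin: centre of the ball head; z points outward along the nipple's axis, which leans 30 degrees from vertical towards the -x side of the bearing unit. Neck clear for 19 mm below the origin
- bearing: belt-drive bearing unit fixed on the bench: dark base plate 240 x 250 mm, grey riser, blue plummer block, shaft along y 97 mm high, pulley under the guard. Origin under the middle of the plummer block on the bench; the nipple's head centre is at x -33, y 0, z 154 mm
- guard: yellow 4 mm sheet guard fixed to the unit, same origin and axes; up to 200 mm high. Covers the pulley at y 64 to 146 mm. Over the nipple its sheet is square to the nipple's axis, 26 mm beyond the head's centre, with a slot 58 mm wide (y -29 to 29), closed 28 mm from the axis on its upper (+x) side, open on its lower (-x) side
- rack: grey steel tool rack fixed on the bench, 85 mm (x) by 230 mm (y), top 125 mm high. Origin under its centre. Two 44 mm holes at y -55 and +55 mm; the gun hangs in one with its origin 13 mm above the bench, the seal driver in the other. To draw the gun out, raise it straight up by 130 mm
- driver: seal driver with a green handle hanging in the rack's other hole; its top stands 69 mm above the rack; leave alone
- spray: blue spray can, 65 mm diameter, 170 mm tall, origin under it; leave alone
- tape: roll of tape lying flat, 96 mm diameter, 24 mm tall; leave alone
- spanner: steel spanner 190 mm long lying on the bench; leave alone
- oil: yellow oil bottle, 72 mm diameter, 160 mm tall, origin under it; leave alone

How it is judged:
By the outcome, as a careful person would: the job done as asked, in the order asked, and still so for the second after the job is handed in, while the arm keeps its last pose, push and grip.
It also fails if it takes over 48 s, if anything falls off the work surface, if the arm or the gripper's body presses on something with over 40 N, if the wrist force passes 120 N, or if a joint passes its speed limit or range.

## Robot

A 6-joint arm with a two-finger parallel gripper is mounted at the origin on the work surface. World frame = base frame: x ahead of the robot, y to its left, z up, the work surface at z = 0. Lengths are in mm, angles in rad, forces in N, time in s.
With the tool pointing down it reaches from about 375 to 975 mm from the base axis. Payload 3.8 kg.
Tool frame: the origin (TCP) lies between the finger pads, 19 mm behind the fingertips; this is the grasp point; z points along the fingers, y is the line along which they close (so a half turn about z gives the same grasp; the last joint's range is limited). The gripper opens to 88 mm and grips with 3 to 60 N. Pads are 18 mm wide; open, the fingers measure 123 mm over their backs; the gripper's body (75 mm by 187 mm) begins 45 mm behind the grasp point.
Start: joints at [1.172, 0.264, 1.604, -0, 1.274, -0.037], TCP at [238.919, 631.297, 257.406] pointing down, gripper open.
Joint ranges: [-2.63, 2.63], [-0.94, 2.18], [0.31, 2.57], [-1.31, 4.45], [0, 2.66], [-2.55, 2.55]. Speed limits (rad/s): [2.57, 2.57, 3.14, 3.14, 3.14, 3.14].

## Interface

Orientations are given as a unit quaternion [x, y, z, w].
In Python, from rig import status, imaging, job gives the robot as it stands.
- The arm moves only by the shell command python3 -m jog 'ROWS' [OPENING] [FORCE]. ROWS is JSON, a list of rows, each a list of 6 numbers: the shift along the tool's x, y, z as a fraction of full scale, then the turn, a rotation vector about the tool's x, y, z as a fraction of full scale. In form: [[x, y, z, wx, wy, wz], ...]. A call has 1 to 12 rows; each row shifts and turns the commanded pose from where the row before left it, along the tool's axes as they then stand; what a row does not reach is not made up. Full scale, the value 1, is 0.02 m for a shift and 0.1 rad for a turn. A row lasts 1/12 s, in which the tool goes at most 41.7 mm and 7.16 degrees, less where a joint would pass 70% of its speed; a pose out of reach is approached as far as the arm can. A call with a number of a shift or a turn outside -1 to 1 is refused whole. A call with a gripper value outside its range is refused whole. OPENING is the opening, from 0 (shut) to 1 (fully open), set as the call begins (- or left out, the last holds). The fingers move at their own pace and stop on an object; FORCE is the grip in N (left out, the last holds). Time passes only in rows, so rows that do not move let the fingers close. It gives the time, the measured TCP pose, the force, the opening and the grip force at its end, in the units of the state.
- status.read_state(): the state, without advancing time (a new reading comes with each control period).
- imaging.grab_frame(name): name is "scene" or "top" or "wrist"; returns the picture (400x640x3 uint8, red, green, blue); there is no depth.
- imaging.calibration(name): a dict with "mtx" (3x3 intrinsics, pixels), "R" (3x3) and "t" (3): a world point X has camera coordinates R X + t. Camera axes: x right, y down, z forward; pixel columns grow to the right and rows downward; lengths in mm; the calibration is good to about 2 mm. A picture is of the moment at which its call begins: read the wrist's pose just before it. calibration takes no time and is no camera call; for the wrist camera it gives the pose at the moment of the call.
- job.hand_in(): hands the job in; it is judged then, once.
The state is a dict: "time_s": time; "qpos": joint angles; "joint_vel": joint speeds; "joint_efforts": joint torques, N m; "tcp_pos": TCP position; "eef_rot": TCP orientation; "contact_force": force on the tool from outside, world axes, zero at the start; "moment": the same for the moment, N m; "finger_gap": finger opening in mm; "gripper_force": force on a finger pad.
Only numpy, scipy, OpenCV 4.12 (cv2) and the standard library are available. Lean on these libraries where they do the work, as an engineer would, in place of code of your own. Each camera call takes 0.05 s, during which the arm holds its last target. There are 200 camera calls.

## Working session

There is one attempt and no reset: what is moved stays moved. The work goes in short steps, Python scripts to look and compute and a shell command to move; the robot and the scene stay as the last step left them, time stands still between calls to the robot, and variables do not carry over. Pictures are saved under pics/ and viewed, at most 10 in all, crops included, and the job is handed in when it is done.

```bash
ls; mkdir -p pics; python3 - <<'E'
from rig import status, imaging
import cv2
s=status.read_state(); print(s)
for n in ("scene","top","wrist"):
    c=imaging.calibration(n); f=imaging.grab_frame(n); cv2.imwrite(f"pics/{n}0.png",f[...,::-1]); print(n,c)
a=cv2.imread("pics/scene0.png");b=cv2.imread("pics/top0.png")
E
```

```text
pics
{'time_s': 0.0, 'qpos': array([ 1.17207578e+00,  2.64709120e-01,  1.60534180e+00, -1.71842429e-05,
        1.27370726e+00, -3.68824503e-02]), 'joint_vel': array([ 4.96739359e-04, -1.05864578e-04,  3.08614107e-05,  4.46596547e-04,
        6.58913872e-04,  3.23927183e-04]), 'joint_efforts': array([ 3.33478411e-04, -5.02126551e+01, -3.56869698e+01,  7.29982182e-02,
        2.97106546e-02, -1.57491240e-04]), 'tcp_pos': array([238.68525086, 630.68567622, 256.13502547]), 'eef_rot': array([ 1.79931108e-01,  9.83678618e-01, -1.05895764e-03, -2.25948429e-04]), 'contact_force': array([ 0.12850493, -0.03010137,  0.08818463]), 'moment': array([-0.00510298,  0.0161134 ,  0.02941682]), 'gripper_force': 0.0, 'finger_gap': 87.97177683705287}
scene {'mtx': array([[398.53069466,   0.        , 327.10803867],
       [  0.        , 398.53069466, 197.95285106],
       [  0.        ,   0.        ,   1.        ]]), 'R': array([[-0.03671406,  0.9993106 , -0.00551335],
       [ 0.85059125,  0.02835335, -0.52506248],
       [-0.52454418, -0.02396678, -0.85104582]]), 't': array([-4.07937713e-02, -4.32514273e+02,  1.59314365e+03])}
top {'mtx': array([[374.14600197,   0.        , 323.12305559],
       [  0.        , 374.14600197, 193.59553239],
       [  0.        ,   0.        ,   1.        ]]), 'R': array([[-0.01254026, -0.99978797, -0.01633273],
       [-0.99018793,  0.01469005, -0.13896787],
       [ 0.13917833,  0.01442978, -0.9901622 ]]), 't': array([  38.48141045,  599.05741786, 1340.04829935])}
wrist {'mtx': array([[284.88893262,   0.        , 321.52879771],
       [  0.        , 284.88893262, 196.68508642],
       [  0.        ,   0.        ,   1.        ]]), 'R': array([[ 0.35339676,  0.93547008, -0.00254215],
       [ 0.89920546, -0.33894506,  0.2766691 ],
       [ 0.25795401, -0.10005988, -0.96096189]]), 't': array([-674.6394489 ,  -38.79921622,  389.95628242])}
```

View pics/scene0.png

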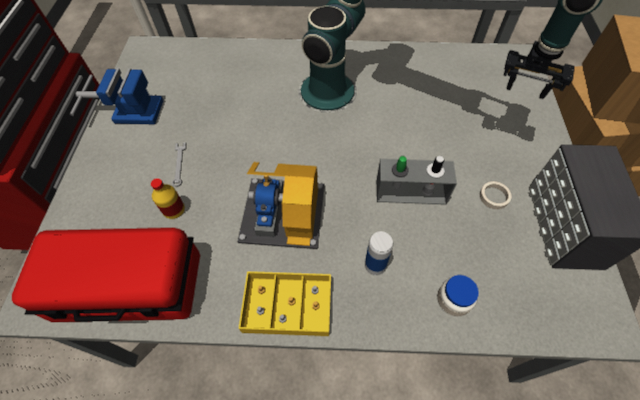

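View pics/top0.png

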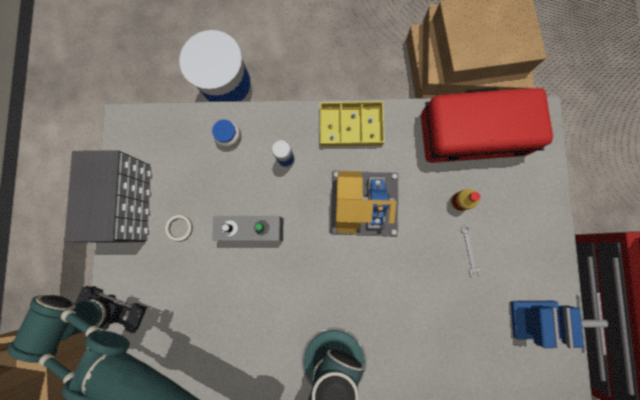

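The scene shows the rack at (416,180) with the gun's collar and grip at (436,168) on its +y side and the driver at (402,165). The bearing and guard are at (283,205). In the top view the rack is at (247,228), the gun at (228,228) and the guard at (365,205).

```bash
python3 - <<'E'
import cv2,numpy as np
a=cv2.imread("pics/scene0.png");b=cv2.imread("pics/top0.png")
r=lambda im,x,y,w,h:cv2.resize(im[y:y+h,x:x+w],(400,300),interpolation=cv2.INTER_CUBIC)
o=np.vstack([np.hstack([r(a,230,155,100,75),r(a,370,140,100,75)]),np.hstack([r(b,318,165,100,75),r(b,200,190,100,75)])])
cv2.imwrite("pics/crop.png",o)
E
```

```text
(no output)
```

View pics/crop.png

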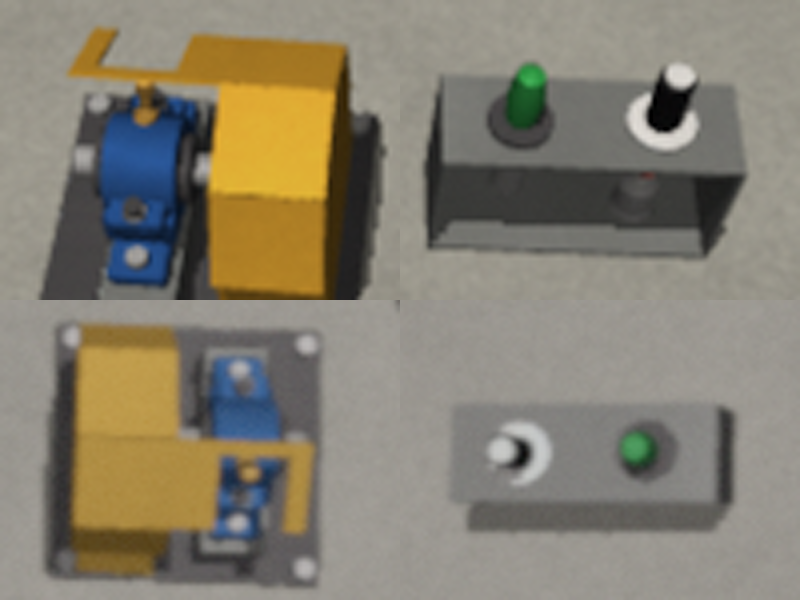

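The crop shows the gun's cap at scene (440,159.5) and top (225,228), and its collar at scene (435.5,170.5). The nipple is at scene (267,177) and top (380,208), under the guard's slot. I'll triangulate coarsely, then refine with the wrist camera.

```bash
cat > h.py <<'E'
import numpy as np,cv2
from scipy.spatial.transform import Rotation as Ro
from rig import status,imaging
def ray(c,p):
    d=c["R"].T@np.linalg.inv(c["mtx"])@np.array([p[0],p[1],1.]); return -c["R"].T@c["t"],d/np.linalg.norm(d)
def plane(c,p,z):
    o,d=ray(c,p); return o+d*(z-o[2])/d[2]
def tri(obs):
    A=np.zeros((3,3));b=np.zeros(3);R=[ray(c,p) for c,p in obs]
    for o,d in R: M=np.eye(3)-np.outer(d,d);A+=M;b+=M@o
    X=np.linalg.solve(A,b); return X,[np.linalg.norm((np.eye(3)-np.outer(d,d))@(X-o)) for o,d in R]
def proj(c,X):
    q=c["mtx"]@(c["R"]@np.asarray(X,float)+c["t"]); return q[:2]/q[2]
def snap(tag):
    c=imaging.calibration("wrist");f=imaging.grab_frame("wrist")[...,::-1].copy()
    cv2.imwrite(f"pics/{tag}.png",f);np.savez(f"{tag}.npz",**c);return c,f
def load(tag): return dict(np.load(f"{tag}.npz")),cv2.imread(f"pics/{tag}.png")
def togo(P,R=None):
    s=status.read_state();R0=Ro.from_quat(s["eef_rot"])
    d=R0.inv().apply(np.asarray(P)-s["tcp_pos"]); print("tcp",s["tcp_pos"].round(1),"shift tool (units)",(d/20).round(3))
    if R is not None: print("turn units",((R0.inv()*R).as_rotvec()/.1).round(3))
E
python3 - <<'E'
from h import *
S=imaging.calibration("scene");T=imaging.calibration("top")
for n,a,b in (("cap",(440,159.2),(225,227.8)),("driver",(402.7,157.5),(259,227.8)),("head",(266.8,177),(380,208)),("spray",(380,239),(282,149))):
    X,e=tri([(S,a),(T,b)]);print(n,X.round(1),np.round(e,1))
print("collar",plane(S,(435.6,170.3),131).round(1),plane(T,(230,228.2),131).round(1))
# base plate corners top view
for p in ((332,172),(398,173),(331,236),(398,236)): print(p,plane(T,p,8).round(1))
for p in ((201+12.5,216),(213,241)): print("rack",plane(T,p,125).round(1))
# wrist camera in tool frame
s=status.read_state();R0=Ro.from_quat(s["eef_rot"]);c=imaging.calibration("wrist");o=-c["R"].T@c["t"]
print("cam in tool",R0.inv().apply(o-s["tcp_pos"]).round(1),R0.inv().apply(c["R"][2]).round(3),"tool x,y world",R0.as_matrix()[:,:2].T.round(3))
E
```

```text
cap [471.3 353.9 178.3] [0.5 0.5]
driver [469.7 242.2 179.8] [1.5 1.5]
head [ 532.3 -161.4  149.2] [1.5 1.5]
spray [736.9 167.5 171.7] [0.9 0.9]
collar [477.9 351.4 131. ] [472.1 349.4 131. ]
(332, 172) [687.   -4.1   8. ]
(398, 173) [ 679.2 -255.     8. ]
(331, 236) [444.4   3.4   8. ]
(398, 236) [ 441.1 -245.4    8. ]
rack [515.3 409.2 125. ]
rack [429.5 408.5 125. ]
cam in tool [  71.     0.9 -127.5] [-0.277 -0.     0.961] tool x,y world [[-0.935  0.354  0.   ]
 [ 0.354  0.935 -0.002]]
```

```bash
cat >> h.py <<'E'
def Rt(yaw=0,tilt=0): # tool x->-x, y->+y, z down; tilt leans the gun's top towards -x
    m=Ro.from_matrix(np.array([[-1,0,0],[0,1,0],[0,0,-1.]]))
    return Ro.from_euler('z',yaw,degrees=True)*Ro.from_euler('y',-tilt,degrees=True)*m
E
python3 -c "
from h import *
togo((465,350,290),Rt(-1)); print(Rt(0,30).as_matrix()[:,2])"
```

```text
tcp [238.7 630.8 256.4] shift tool (units) [-15.551  -9.131  -1.666]
turn units [-1.700e-02 -3.000e-03 -3.444e+00]
[ 0.5        0.        -0.8660254]
```

```bash
python3 -m jog '[[-0.97,-0.57,-0.2,0,0,0],[-0.97,-0.57,-0.2,0,0,0],[-0.97,-0.57,-0.2,0,0,0],[-0.97,-0.57,-0.2,0,0,0],[-0.97,-0.57,-0.2,0,0,0],[-0.97,-0.57,-0.2,0,0,0],[-0.97,-0.57,-0.2,0,0,0],[-0.97,-0.57,-0.2,0,0,0],[-0.97,-0.57,0,0,0,0],[-0.97,-0.57,0,0,0,0],[-0.97,-0.57,0,0,0,0],[-0.97,-0.57,0,0,0,0]]'; python3 -m jog '[[-0.97,-0.57,0,0,0,0],[-0.97,-0.57,0,0,0,0],[-0.97,-0.57,0,0,0,0],[-0.97,-0.57,0,0,0,0],[0,0,0,0,0,-0.86],[0,0,0,0,0,-0.86],[0,0,0,0,0,-0.86],[0,0,0,0,0,-0.86],[0,0,0,0,0,0],[0,0,0,0,0,0],[0,0,0,0,0,0]]'
python3 -c "
from h import *
snap('w1');togo((472,352,290),Rt(-1))"
```

```text
time_s: 1.15
tcp_pos: [408.6, 419.9, 289.1]
eef_rot: [0.18, 0.984, -0.0, -0.0]
contact_force: [0.2, 1.7, -0.2]
finger_gap: 88.1
gripper_force: 0.0
time_s: 2.07
tcp_pos: [464.5, 350.8, 289.2]
eef_rot: [0.01, 1.0, -0.0, -0.0]
contact_force: [-0.5, 0.2, 0.1]
finger_gap: 87.9
gripper_force: 0.0
tcp [464.5 350.9 289.3] shift tool (units) [-0.372  0.064 -0.036]
turn units [-0.001 -0.002 -0.019]
```

View pics/w1.png

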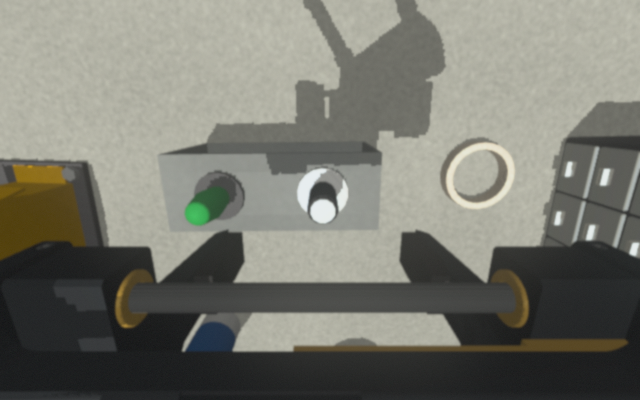

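The wrist view shows the gun's cap at (322,209), its collar at about (322,192) and the driver at (198,213). I'll take a second view from 50 mm aside.

```bash
python3 -m jog '[[0,-0.8,0,0,0,0],[0,-0.9,0,0,0,0],[0,-0.8,0,0,0,0],[0,0,0,0,0,0],[0,0,0,0,0,0],[0,0,0,0,0,0]]' | head -2
cat >> h.py <<'E'
def whites(f,roi):
    x,y,w,h=roi;g=f[y:y+h,x:x+w].astype(int);m=((g.min(2)>205)).astype(np.uint8)
    n,l,st,ce=cv2.connectedComponentsWithStats(m)
    return [(st[i].tolist(),(ce[i]+[x,y]).round(1).tolist(),l==i) for i in range(1,n) if st[i,4]>15]
E
python3 - <<'E'
from h import *
snap('w2')
for t,r in (('w1',(285,150,75,78)),('w2',(285,150,160,78))):
    c,f=load(t)
    for s,ce,_ in whites(f,r): print(t,s,ce)
E
```

```text
time_s: 2.62
tcp_pos: [463.9, 300.6, 289.7]
w1 [13, 19, 28, 42, 453] [307.3, 186.3]
w1 [52, 31, 11, 29, 177] [342.4, 196.2]
w1 [26, 50, 24, 23, 428] [322.4, 211.0]
w2 [60, 18, 31, 48, 581] [356.2, 190.3]
w2 [104, 31, 7, 17, 71] [392.6, 190.1]
w2 [85, 49, 24, 23, 428] [381.3, 210.4]
```

```bash
python3 - <<'E'
from h import *
caps=[];cols=[]
for t,r in (('w1',(285,150,75,78)),('w2',(285,150,160,78))):
    c,f=load(t);w=whites(f,r);cap=w[-1]
    caps.append((c,(cap[0][0]+r[0]+cap[0][2]/2-.5,cap[0][1]+r[1]+cap[0][3]/2-.5)))
    m=np.zeros(f.shape[:2],np.uint8)
    for s,ce,k in w[:-1]: m[r[1]:r[1]+r[3],r[0]:r[0]+r[2]]|=k.astype(np.uint8)
    h=cv2.convexHull(cv2.findNonZero(m)); h=h[[p[0][1]<205 for p in h]]
    e=cv2.fitEllipse(h); cols.append((c,e[0])); print(t,"collar ellipse",e)
print("cap",tri(caps)); print("collar",tri(cols)); 
for c,p in cols: print(plane(c,p,131).round(1))
for c,p in caps: print(plane(c,p,188).round(1))
print("driver w1",plane(load('w1')[0],(198,213),194).round(1))
E
```

```text
w1 collar ellipse ((322.2238464355469, 193.85943603515625), (49.40170669555664, 50.75111389160156), 130.329345703125)
w2 collar ellipse ((370.07586669921875, 192.5703125), (48.00242233276367, 50.53884506225586), 60.041595458984375)
cap (array([472.14554943, 352.18397839, 187.83815695]), [np.float64(0.17174824665127597), np.float64(0.1717482466513281)])
collar (array([472.87813314, 352.01765317, 129.77778375]), [np.float64(0.4118790450844581), np.float64(0.4118790450845767)])
[473. 352. 131.]
[472.1 351.8 131. ]
[472.3 352.2 188. ]
[471.9 352.1 188. ]
driver w1 [470.  249.2 194. ]
```

```bash
python3 -c "
from h import *
togo((472.3,352.1,157),Rt(-1))"
```

```text
tcp [463.9 300.9 289.6] shift tool (units) [-0.372  2.565  6.632]
turn units [ 0.006  0.003 -0.009]
```

```bash
python3 -m jog '[[-0.12,0.85,0,0,0,0],[-0.12,0.85,0,0,0,0],[-0.13,0.87,0,0,0,0],[0,0,0,0,0,0],[0,0,0.8,0,0,0],[0,0,0.9,0,0,0],[0,0,0.9,0,0,0],[0,0,0.9,0,0,0],[0,0,0.9,0,0,0],[0,0,0.9,0,0,0],[0,0,0.8,0,0,0],[0,0,0.53,0,0,0]]'; python3 -m jog '[[0,0,0,0,0,0],[0,0,0,0,0,0],[0,0,0,0,0,0]]'
```

```text
time_s: 3.67
tcp_pos: [471.2, 352.5, 154.5]
eef_rot: [0.008, 1.0, -0.001, -0.001]
contact_force: [-0.1, 0.4, -0.7]
finger_gap: 88.2
gripper_force: 0.0
time_s: 3.92
tcp_pos: [472.7, 352.8, 157.8]
eef_rot: [0.009, 1.0, 0.0, 0.001]
contact_force: [0.1, 0.0, 0.8]
finger_gap: 88.2
gripper_force: 0.0
```

```bash
python3 -m jog '[[0,0,0,0,0,0],[0,0,0,0,0,0],[0,0,0,0,0,0],[0,0,0,0,0,0],[0,0,0,0,0,0],[0,0,0,0,0,0],[0,0,0,0,0,0],[0,0,0,0,0,0],[0,0,0,0,0,0]]' 0 55; python3 -m jog '[[0,0,-0.3,0,0,0],[0,0,-0.7,0,0,0],[0,0,-1,0,0,0],[0,0,-1,0,0,0],[0,0,-1,0,0,0],[0,0,-1,0,0,0],[0,0,-1,0,0,0],[0,0,-1,0,0,0],[0,0,-0.7,0,0,0],[0,0,-0.3,0,0,0],[0,0,0,0,0,0],[0,0,0,0,0,0]]'
```

```text
time_s: 4.67
tcp_pos: [472.1, 352.1, 156.8]
eef_rot: [0.009, 1.0, -0.0, 0.0]
contact_force: [-0.4, 0.3, 0.2]
finger_gap: 30.1
gripper_force: 0.0
time_s: 5.67
tcp_pos: [471.6, 351.8, 315.7]
eef_rot: [0.009, 1.0, -0.0, -0.001]
contact_force: [-0.0, -0.1, -5.5]
finger_gap: 26.5
gripper_force: 55.0
```

```bash
python3 -m jog '[[0,-0.3,-0.5,0,0,0],[0,-0.6,-0.5,0,0,0],[0,-1,-0.5,0,0,0],[0,-1,-0.5,0,0,0],[0,-1,-0.5,0,0,0],[0,-1,-0.5,0,0,0],[0,-1,-0.5,0,0,0],[0,-1,-0.5,0,0,0],[0,-1,0,0,0,0],[0,-1,0,0,0,0],[0,-1,0,0,0,0],[0,-1,0,0,0,0]]'; python3 -m jog '[[0,-1,0,0,0,0],[0,-1,0,0,0,0],[0,-1,0,0,0,0],[0,-1,0,0,0,0],[0,-1,0,0,0,0],[0,-1,0,0,0,0],[0,-1,0,0,0,0],[0,-1,0,0,0,0],[0,-1,0,0,0,0],[0,-1,0,0,0,0],[0,-1,0,0,0,0],[0,-1,0,0,0,0]]';  python3 -m jog '[[0,-1,0,0,0,0],[0,-1,0,0,0,0],[0,-1,0,0,0,0],[0,-1,0,0,0,0],[0,-1,0,0,0,0],[0,-1,0,0,0,0],[0,-0.6,0,0,0,0],[0,-0.3,0,0,0,0],[0,0,0,0,0,0]]'; python3 -c "
from h import *
togo((440,-230,350),Rt(-1.5,30))"
```

```text
time_s: 6.67
tcp_pos: [467.6, 132.2, 397.3]
eef_rot: [0.009, 1.0, -0.0, 0.0]
contact_force: [0.2, 0.2, -5.1]
finger_gap: 26.6
gripper_force: 55.0
time_s: 7.67
tcp_pos: [462.8, -107.4, 397.2]
eef_rot: [0.009, 1.0, -0.0, -0.0]
contact_force: [0.0, 0.3, -4.7]
finger_gap: 27.1
gripper_force: 55.0
time_s: 8.42
tcp_pos: [460.9, -244.9, 396.8]
eef_rot: [0.01, 1.0, 0.0, -0.0]
contact_force: [0.3, 1.4, -5.1]
finger_gap: 27.0
gripper_force: 55.0
tcp [ 460.9 -244.9  396.8] shift tool (units) [1.058 0.722 2.341]
turn units [ 0.017 -5.241  0.063]
```

```bash
python3 -m jog '[[0,0,0,0,-0.5,0],[0,0,0,0,-0.87,0],[0,0,0,0,-0.87,0],[0,0,0,0,-0.87,0],[0,0,0,0,-0.87,0],[0,0,0,0,-0.76,0.06],[0,0,0,0,-0.5,0],[0,0,0,0,0,0],[0,0,0,0,0,0],[0,0,0,0,0,0]]'; python3 -c "
from h import *
snap('w3');togo((430,-240,340),Rt(-1.5,30))"
```

```text
time_s: 9.25
tcp_pos: [461.4, -243.3, 397.0]
eef_rot: [0.011, 0.966, -0.002, 0.258]
contact_force: [-0.8, -1.3, -4.2]
finger_gap: 26.8
gripper_force: 55.0
tcp [ 461.8 -243.4  397.2] shift tool (units) [2.809 0.129 1.683]
turn units [ 0.041 -0.006  0.023]
```

View pics/w3.png

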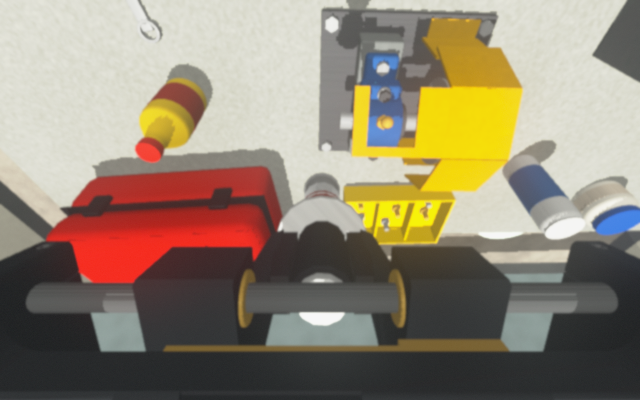

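The wrist view, tilted, shows the brass head in the slot at (384,122), the guard around it, and the held gun's coupler at (321,185). I'll take two more views nearer the standoff.

```bash
python3 -m jog '[[0.5,0,0,0.04,0,0.02],[0.9,0,0,0,0,0],[0.9,0,0,0,0,0],[0.5,0,0,0,0,0],[0,0,0,0,0,0],[0,0,0,0,0,0],[0,0,0,0,0,0]]'; python3 -c "
from h import *
snap('w4')"; python3 -m jog '[[0,-0.7,0.2,0,0,0],[0,-1,0.3,0,0,0],[0,-0.8,0.3,0,0,0],[0,0,0.2,0,0,0],[0,0,0,0,0,0],[0,0,0,0,0,0],[0,0,0,0,0,0]]'; python3 - <<'E'
from h import *
snap('w5')
X0=np.array((532,-161,151.))
ims=[]
for t in ('w3','w4','w5'):
    c,f=load(t);p=proj(c,X0).astype(int);print(t,p)
    x,y=max(p[0]-50,0),max(p[1]-40,0);k=f[y:y+80,x:x+100]
    hsv=cv2.cvtColor(k,cv2.COLOR_BGR2HSV)
    ims.append(cv2.resize(k,(400,320),interpolation=cv2.INTER_CUBIC))
    m=cv2.inRange(hsv,(8,90,60),(24,255,255));n,l,st,ce=cv2.connectedComponentsWithStats(m)
    print([(st[i].tolist(),(ce[i]+[x,y]).round(1).tolist()) for i in range(1,n) if 20<st[i,4]<600])
cv2.imwrite("pics/nip.png",np.hstack(ims)[:, :1200][::1]);cv2.imwrite("pics/nip.png",cv2.resize(np.hstack(ims),(800,213)))
E
```

```text
time_s: 9.88
tcp_pos: [413.6, -242.9, 369.7]
eef_rot: [0.013, 0.966, -0.004, 0.26]
contact_force: [-0.2, 0.2, -4.7]
finger_gap: 27.0
gripper_force: 55.0
time_s: 10.52
tcp_pos: [427.0, -286.6, 354.3]
eef_rot: [0.017, 0.967, -0.006, 0.255]
contact_force: [-0.4, -0.3, -4.6]
finger_gap: 27.1
gripper_force: 55.0
w3 [386 120]
[([15, 5, 20, 72, 222], [358.3, 112.2]), ([30, 6, 70, 63, 380], [408.2, 128.0]), ([41, 35, 16, 14, 143], [384.0, 121.5]), ([31, 76, 15, 2, 25], [373.4, 156.4]), ([49, 77, 51, 3, 117], [415.0, 157.9])]
w4 [385 163]
[([42, 33, 15, 15, 142], [383.4, 162.7]), ([43, 77, 32, 1, 32], [393.5, 200.0])]
w5 [424 163]
[([17, 9, 22, 70, 201], [398.8, 157.3]), ([39, 33, 19, 15, 180], [421.8, 162.8]), ([24, 79, 29, 1, 29], [412.0, 202.0])]
```

View pics/nip.png

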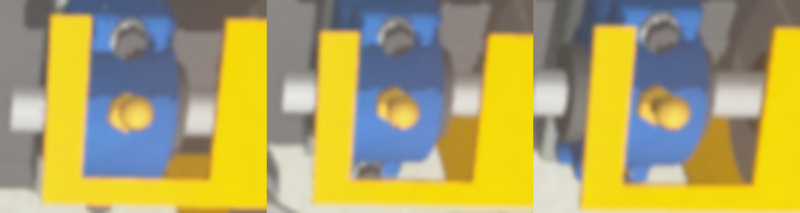

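The crops show the head ball as the right-hand circle of the brass blob in all three views. The slot's two closed inner corners are also clear. I'll triangulate the head and both corners.

```bash
cat >> h.py <<'E'
def nose(c): pass
E
python3 - <<'E'
from h import *
C={t:load(t)[0] for t in ('w3','w4','w5')}
k=8/3;o={'w3':(336,80),'w4':(335,123),'w5':(374,123)}
P=lambda t,u,v:(C[t],(o[t][0]+u/k-.2,o[t][1]+v/k-.2))
head=tri([(C['w3'],(386.6,121.8)),(C['w4'],(385.8,163.7)),(C['w5'],(425.5,163.6))])
L=tri([P('w3',84,177),P('w4',85,179),P('w5',91,184)]);Rr=tri([P('w3',212,179),P('w4',208,181),P('w5',220,185)])
for n,x in (("head",head),("L",L),("R",Rr)): print(n,x[0].round(1),np.round(x[1],1))
d=Rr[0]-L[0];print("width",np.linalg.norm(d).round(1),"yaw",np.degrees(np.arctan2(-d[0],d[1])).round(2))
for yaw in (0,-1.5,-3):
  R=Ro.from_euler('z',yaw,degrees=True); ax=R.apply([-.5,0,.866]);up=R.apply([.866,0,.5])
  print(yaw,"expected mid",(head[0]+26*ax+28*up).round(1),"got",((L[0]+Rr[0])/2).round(1))
S=imaging.calibration("scene");T=imaging.calibration("top")
print(proj(S,head[0]),proj(T,head[0]))
# plate bolts in w3 for yaw (z~12)
b=[plane(C['w3'],p,10) for p in ((331,23),(325,146),(484,32))];print(np.round(b,1))
E
```

```text
head [ 533.6 -160.1  150.5] [0.4 0.1 0.4]
L [ 540.8 -189.1  192.1] [0.1 0.3 0.1]
R [ 544.8 -131.   190.5] [0.4 0.1 0.3]
width 58.3 yaw -3.93
0 expected mid [ 544.9 -160.1  187. ] got [ 542.8 -160.   191.3]
-1.5 expected mid [ 544.9 -160.4  187. ] got [ 542.8 -160.   191.3]
-3 expected mid [ 544.8 -160.7  187. ] got [ 542.8 -160.   191.3]
[266.6317938  177.11698839] [379.22292326 207.64161019]
[[ 457.6 -228.    10. ]
 [ 671.4 -239.4   10. ]
 [ 474.2   -4.4   10. ]]
```

```bash
python3 - <<'E'
from h import *
C={t:load(t)[0] for t in ('w3','w4','w5')}
for t,p in (('w3',(386.6,121.8)),('w4',(385.8,163.7)),('w5',(425.5,163.6))): print(plane(C[t],p,154).round(1))
T=imaging.calibration("top");b=cv2.imread("pics/top0.png")
g=cv2.cvtColor(b,cv2.COLOR_BGR2GRAY).astype(float);B=[]
for x,y in ((336,174),(395,176),(334,230),(394,232)):
    k=g[y-4:y+5,x-4:x+5];w=np.clip(k-130,0,None)*(b[y-4:y+5,x-4:x+5,0]>120);Y,X=np.mgrid[y-4:y+5,x-4:x+5]
    B.append(plane(T,((w*X).sum()/w.sum(),(w*Y).sum()/w.sum()),10))
B=np.array(B);print(B.round(1))
y=lambda d:np.degrees(np.arctan2(-d[0],d[1])); z=lambda d:np.degrees(np.arctan2(d[1],d[0]))
print("yaw",y(B[0]-B[1]),y(B[2]-B[3]),z(B[0]-B[2]),z(B[1]-B[3]),B.mean(0))
s=status.read_state();R0=Ro.from_quat(s["eef_rot"]);c,f=load('w5')
for zz,col in ((112,(0,255,0)),(118,(0,255,0)),(38,(255,0,255)),(0,(255,0,255)),(175,(255,0,0))):
    u=proj(c,s["tcp_pos"]+R0.apply([0,0,143-zz]));print(zz,u.round(1));cv2.circle(f,tuple(np.round(u).astype(int)),1,col,-1)
cv2.imwrite("pics/gun5.png",cv2.resize(f[150:290,240:400],(640,560),interpolation=cv2.INTER_CUBIC))
E
```

```text
[ 531.7 -161.2  154. ]
[ 530.6 -161.1  154. ]
[ 530.5 -161.4  154. ]
[[ 680.3  -17.7   10. ]
 [ 669.8 -244.4   10. ]
 [ 451.8    7.    10. ]
 [ 456.4 -232.8   10. ]]
yaw -2.645138048936587 1.1189967992480279 -6.181777914748827 -3.0962949902934724 [ 564.58757301 -121.95713285   10.        ]
112 [320.  236.9]
118 [319.9 241.2]
38 [320.4 201.1]
0 [320.6 189.8]
175 [319.2 303.6]
```

View pics/gun5.png

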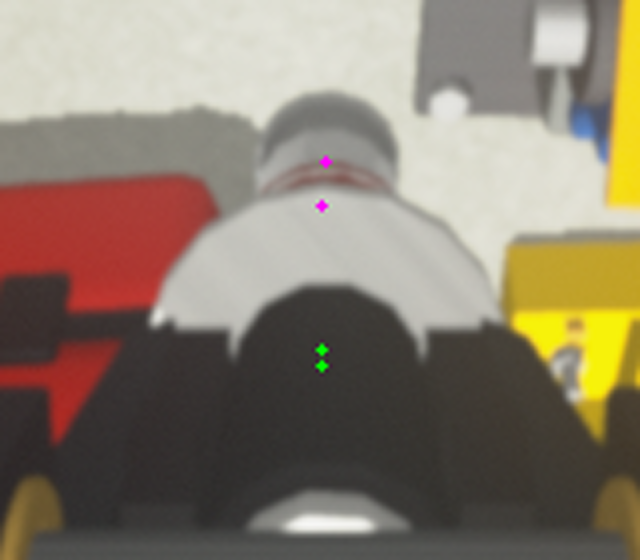

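The image shows the gun where the tool model puts it. The coupler is centred within about 1 mm and the gun is in line with the tool. The head is at about (531.3, -160.8, 153.7), agreeing with the stated 154 mm height, and the unit's yaw is about -3.5°.

```bash
cat >> h.py <<'E'
HEAD=np.array((531.3,-160.8,153.7));YAW=-3.5
AX=Ro.from_euler('z',YAW,degrees=True).apply([-.5,0,.8660254])
def rel(d): # to TCP with mouth d mm beyond head centre
    togo(HEAD+AX*(143+d),Rt(YAW,30))
    s=status.read_state();R0=Rt(YAW,30);e=R0.inv().apply(s["tcp_pos"]-HEAD);print("off axis x,y",e[:2].round(2),"mouth beyond head",round(-e[2]-143,2),"F tool",Ro.from_quat(s["eef_rot"]).inv().apply(s["contact_force"]).round(1))
E
python3 -c "
from h import *
rel(45)"
```

```text
tcp [ 426.9 -286.6  354.5] shift tool (units) [0.68  6.598 1.775]
turn units [ 0.097 -0.077  0.223]
off axis x,y [ -16.82 -131.96] mouth beyond head 79.11 F tool [ 2.7 -0.5  4.3]
```

```bash
python3 -m jog '[[0.4,0.5,0,0.1,-0.08,0.22],[0.4,0.9,0,0,0,0],[0,0.9,0,0,0,0],[0,0.9,0,0,0,0],[0,0.9,0,0,0,0],[0,0.9,0,0,0,0],[0,0.9,0,0,0,0],[0,0.5,0,0,0,0],[0,0,0,0,0,0],[0,0,0,0,0,0],[0,0,0,0,0,0]]'; python3 -c "
from h import *
rel(45)"
```

```text
time_s: 11.48
tcp_pos: [420.6, -158.8, 346.5]
eef_rot: [0.03, 0.965, -0.008, 0.259]
contact_force: [0.0, 0.1, -4.7]
finger_gap: 26.9
gripper_force: 55.0
tcp [ 420.6 -158.8  346.5] shift tool (units) [0.03  0.241 1.714]
turn units [-0.01   0.006  0.002]
off axis x,y [-0.59 -4.78] mouth beyond head 79.28 F tool [2.3 0.1 4. ]
```

```bash
python3 -m jog '[[0.03,0.24,0,0,0,0],[0,0,0.5,0,0,0],[0,0,0.7,0,0,0],[0,0,0.5,0,0,0],[0,0,0,0,0,0],[0,0,0,0,0,0],[0,0,0,0,0,0]]'; python3 - <<'E'
from h import *
rel(20);c,f=snap('w6')
for n in ('scene',):
    g=imaging.grab_frame(n)[...,::-1];C=imaging.calibration(n);p=proj(C,HEAD+AX*30).astype(int);print(p)
    k=cv2.resize(g[p[1]-38:p[1]+38,p[0]-50:p[0]+50],(400,304),interpolation=cv2.INTER_CUBIC)
u=proj(c,HEAD);print(u,proj(c,HEAD+AX*26))
o=np.hstack([cv2.resize(f[120:270,220:420],(400,304),interpolation=cv2.INTER_CUBIC),k]);cv2.imwrite("pics/st6.png",o)
E
```

```text
time_s: 12.07
tcp_pos: [437.4, -155.1, 316.2]
eef_rot: [0.03, 0.966, -0.008, 0.258]
contact_force: [-0.6, -0.2, -4.8]
finger_gap: 27.1
gripper_force: 55.0
tcp [ 437.4 -155.1  316.2] shift tool (units) [-0.01   0.     1.238]
turn units [-0.004 -0.006 -0.007]
off axis x,y [0.19 0.01] mouth beyond head 44.76 F tool [ 2.9 -0.2  3.9]
[266 166]
[320.88216685 179.9471697 ] [320.81193679 185.41468715]
```

View pics/st6.png

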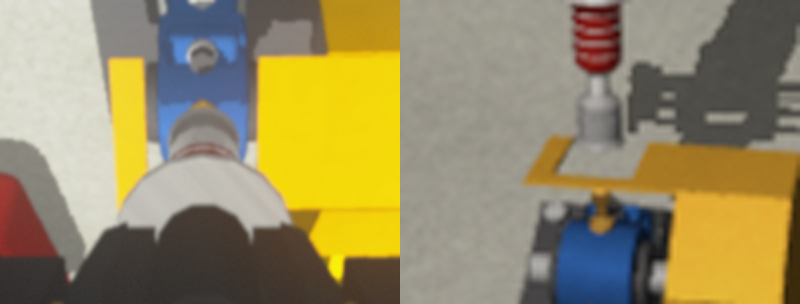

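The left panel shows the coupler centred between the slot's edges. In the right panel it lines up with the brass head in the scene view. I'll advance along the axis.

```bash
python3 -m jog '[[0,0,0.3,0,0,0],[0,0,0.4,0,0,0],[0,0,0.4,0,0,0],[0,0,0.3,0,0,0],[0,0,0.2,0,0,0],[0,0,0.15,0,0,0],[0,0,0,0,0,0],[0,0,0,0,0,0],[0,0,0,0,0,0]]'; python3 -c "
from h import *
rel(-14.5)"
```

```text
time_s: 12.92
tcp_pos: [455.0, -156.1, 286.3]
eef_rot: [0.03, 0.965, -0.008, 0.259]
contact_force: [-0.4, 0.2, -4.5]
finger_gap: 26.8
gripper_force: 55.0
tcp [ 455.  -156.1  286.3] shift tool (units) [ 3.000e-03 -1.000e-03  1.228e+00]
turn units [-0.007  0.002 -0.003]
off axis x,y [-0.06  0.03] mouth beyond head 10.07 F tool [2.6 0.2 3.6]
```

```bash
for i in 1 ; do python3 -m jog '[[0,0,0.1,0,0,0],[0,0,0.1,0,0,0],[0,0,0.1,0,0,0],[0,0,0.1,0,0,0],[0,0,0.05,0,0,0],[0,0,0,0,0,0],[0,0,0,0,0,0]]' >/dev/null; python3 -c "
from h import *
rel(-14.5)"; python3 -m jog '[[0,0,0.1,0,0,0],[0,0,0.1,0,0,0],[0,0,0,0,0,0],[0,0,0,0,0,0]]' >/dev/null; python3 -c "
from h import *
rel(-14.5)"; python3 -m jog '[[0,0,0.1,0,0,0],[0,0,0.1,0,0,0],[0,0,0,0,0,0],[0,0,0,0,0,0]]' >/dev/null; python3 -c "
from h import *
rel(-14.5)"; done
```

```text
tcp [ 459.5 -156.6  278.6] shift tool (units) [0.01  0.011 0.781]
turn units [-0.013  0.005 -0.002]
off axis x,y [-0.19 -0.2 ] mouth beyond head 1.13 F tool [ 3.1 -1.6  2.5]
tcp [ 461.8 -156.8  275.2] shift tool (units) [0.023 0.011 0.578]
turn units [-0.014  0.013 -0.006]
off axis x,y [-0.44 -0.21] mouth beyond head -2.94 F tool [ 0.4 -0.8  3.3]
tcp [ 463.3 -156.5  270.3] shift tool (units) [-0.036 -0.007  0.325]
turn units [-0.004 -0.006 -0.012]
off axis x,y [0.72 0.14] mouth beyond head -8.0 F tool [-0.9 -1.  10.2]
```

```bash
python3 -m jog '[[0,0,0,0,0,0],[0,0,0,0,0,0],[0,0,0,0,0,0]]' >/dev/null; python3 -c "
from h import *
rel(-14.5)"; python3 -m jog '[[0,0,0.1,0,0,0],[0,0,0,0,0,0],[0,0,0,0,0,0]]' >/dev/null; python3 -c "
from h import *
rel(-14.5)";python3 -m jog '[[0,0,0.1,0,0,0],[0,0,0,0,0,0],[0,0,0,0,0,0]]' >/dev/null; python3 -c "
from h import *
rel(-14.5)"
```

```text
tcp [ 463.3 -156.4  270.2] shift tool (units) [-0.041 -0.01   0.323]
turn units [-0.002 -0.009 -0.011]
off axis x,y [0.81 0.19] mouth beyond head -8.04 F tool [-0.7 -1.8 10.3]
tcp [ 464.  -156.5  268.2] shift tool (units) [-0.057 -0.012  0.217]
turn units [-0.001 -0.015 -0.01 ]
off axis x,y [1.14 0.23] mouth beyond head -10.16 F tool [-0.9 -1.3 11.4]
tcp [ 464.9 -156.4  266.8] shift tool (units) [-0.053 -0.018  0.134]
turn units [ 0.002 -0.017 -0.008]
off axis x,y [1.05 0.35] mouth beyond head -11.83 F tool [ 0.7 -1.2  8.4]
```

```bash
python3 -m jog '[[-0.03,0,0.1,0,0,0],[0,0,0.1,0,0,0],[0,0,0,0,0,0],[0,0,0,0,0,0]]' >/dev/null; python3 -c "
from h import *
rel(-25.5)"; python3 -m jog '[[0,0,0.1,0,0,0],[0,0,0.05,0,0,0],[0,0,0,0,0,0],[0,0,0,0,0,0]]' >/dev/null; python3 -c "
from h import *
rel(-25.5)";python3 -m jog '[[0,0,0.1,0,0,0],[0,0,0.05,0,0,0],[0,0,0,0,0,0],[0,0,0,0,0,0]]' >/dev/null; python3 -c "
from h import *
rel(-25.5)"
```

```text
tcp [ 467.6 -156.8  266.1] shift tool (units) [ 0.045 -0.005  0.588]
turn units [-0.004 -0.006  0.009]
off axis x,y [-0.91  0.11] mouth beyond head -13.74 F tool [  5.9   1.  -10.4]
tcp [ 469.  -156.9  263.7] shift tool (units) [ 0.048 -0.004  0.449]
turn units [-0.005 -0.004  0.01 ]
off axis x,y [-0.96  0.09] mouth beyond head -16.52 F tool [ 5.6 -0.1 -9.9]
tcp [ 470.5 -157.   261.2] shift tool (units) [ 0.051 -0.004  0.304]
turn units [-0.005 -0.004  0.011]
off axis x,y [-1.03  0.09] mouth beyond head -19.41 F tool [  6.3   0.1 -11.5]
```

```bash
python3 -m jog '[[0.05,0,0.05,0,0,0],[0,0,0.05,0,0,0],[0,0,0,0,0,0],[0,0,0,0,0,0]]' >/dev/null; python3 -c "
from h import *
rel(-25.5)"; python3 -m jog '[[0,0,0.05,0,0,0],[0,0,0,0,0,0],[0,0,0,0,0,0]]' >/dev/null; python3 -c "
from h import *
rel(-25.5)";python3 -m jog '[[0,0,0.05,0,0,0],[0,0,0,0,0,0],[0,0,0,0,0,0]]' >/dev/null; python3 -c "
from h import *
rel(-25.5)"
```

```text
tcp [ 471.  -157.1  259.6] shift tool (units) [ 0.034 -0.002  0.221]
turn units [-0.007  0.008  0.009]
off axis x,y [-0.67  0.04] mouth beyond head -21.09 F tool [  5.4   0.2 -11.9]
tcp [ 471.5 -157.1  258.8] shift tool (units) [ 0.034 -0.002  0.173]
turn units [-0.007  0.008  0.01 ]
off axis x,y [-0.68  0.04] mouth beyond head -22.05 F tool [  6.4   0.3 -13.2]
tcp [ 472.  -157.1  258. ] shift tool (units) [ 0.035 -0.002  0.124]
turn units [-0.007  0.008  0.01 ]
off axis x,y [-0.7   0.05] mouth beyond head -23.02 F tool [  5.9   0.5 -13.2]
```

```bash
for i in 1; do python3 -m jog '[[0.03,0,0.03,0,0,0],[0,0,0,0,0,0],[0,0,0,0,0,0]]' >/dev/null; python3 -c "
from h import *
rel(-25.5)"; python3 -m jog '[[0.03,0,0.03,0,0,0],[0,0,0,0,0,0],[0,0,0,0,0,0]]' >/dev/null; python3 -c "
from h import *
rel(-25.5)"; python3 -m jog '[[0,0,0.03,0,0,0],[0,0,0,0,0,0],[0,0,0,0,0,0]]' >/dev/null; python3 -c "
from h import *
rel(-25.5)"; done
```

```text
tcp [ 472.1 -157.2  257.5] shift tool (units) [0.025 0.    0.103]
turn units [-0.008  0.016  0.009]
off axis x,y [-0.5  0. ] mouth beyond head -23.44 F tool [  4.7   0.5 -13.8]
tcp [ 472.1 -157.2  257. ] shift tool (units) [0.014 0.001 0.082]
turn units [-0.009  0.024  0.009]
off axis x,y [-0.28 -0.02] mouth beyond head -23.86 F tool [  5.    1.3 -13.2]
tcp [ 472.4 -157.2  256.5] shift tool (units) [0.013 0.    0.052]
turn units [-0.009  0.023  0.01 ]
off axis x,y [-0.27 -0.  ] mouth beyond head -24.47 F tool [  5.1   0.9 -13.2]
```

```bash
python3 -m jog '[[0.02,0,0.03,0,0,0],[0,0,0,0,0,0],[0,0,0,0,0,0]]' >/dev/null; python3 -c "
from h import *
rel(-25.5)"; python3 -m jog '[[0,0,0.03,0,0,0],[0,0,0,0,0,0],[0,0,0,0,0,0]]' >/dev/null; python3 -c "
from h import *
rel(-25.5)"; python3 -m jog '[[0,0,0.03,0,0,0],[0,0,0,0,0,0],[0,0,0,0,0,0]]' >/dev/null; python3 - <<'E'
from h import *
rel(-25.5)
c,f=snap('w7');g=imaging.grab_frame("scene")[...,::-1];C=imaging.calibration("scene");p=proj(C,HEAD+AX*40).astype(int)
k=cv2.resize(g[p[1]-38:p[1]+38,p[0]-50:p[0]+50],(400,304),interpolation=cv2.INTER_CUBIC)
cv2.imwrite("pics/st7.png",np.hstack([cv2.resize(f[120:270,220:420],(400,304),interpolation=cv2.INTER_CUBIC),k]))
E
```

```text
tcp [ 472.5 -157.2  256. ] shift tool (units) [0.006 0.002 0.028]
turn units [-0.009  0.028  0.008]
off axis x,y [-0.12 -0.04] mouth beyond head -24.95 F tool [  3.9   1.7 -13.7]
tcp [ 472.8 -157.3  255.5] shift tool (units) [ 0.006  0.002 -0.002]
turn units [-0.01   0.028  0.008]
off axis x,y [-0.11 -0.04] mouth beyond head -25.54 F tool [  4.6   1.5 -14. ]
tcp [ 473.1 -157.3  255.5] shift tool (units) [ 0.02   0.003 -0.009]
turn units [-0.01   0.03   0.012]
off axis x,y [-0.4  -0.07] mouth beyond head -25.68 F tool [  5.8   1.7 -17.9]
```

View pics/st7.png

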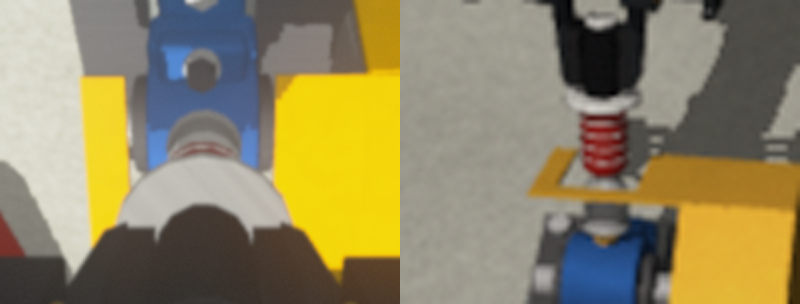

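The picture shows the coupler down over the nipple inside the slot, clear of the yellow sheet, with the stem gone into the barrel. The force step with no further travel means the nozzle is at its stop. I'll check it holds steady.

```bash
python3 -m jog '[[0,0,0,0,0,0],[0,0,0,0,0,0],[0,0,0,0,0,0],[0,0,0,0,0,0],[0,0,0,0,0,0],[0,0,0,0,0,0],[0,0,0,0,0,0],[0,0,0,0,0,0],[0,0,0,0,0,0],[0,0,0,0,0,0],[0,0,0,0,0,0],[0,0,0,0,0,0]]'; python3 -c "
from h import *
rel(-25.5)
from rig import job
F=np.linalg.norm(status.read_state()['contact_force'])
print(F)
if F>12: print(job.hand_in())"
```

```text
time_s: 19.35
tcp_pos: [473.0, -157.3, 255.5]
eef_rot: [0.029, 0.965, -0.009, 0.26]
contact_force: [-13.5, 2.9, 13.1]
finger_gap: 27.1
gripper_force: 55.0
tcp [ 473.  -157.3  255.5] shift tool (units) [ 0.017  0.003 -0.01 ]
turn units [-0.01   0.029  0.012]
off axis x,y [-0.34 -0.06] mouth beyond head -25.69 F tool [  5.2   2.  -18.2]
19.021161471649222
the job is handed in; nothing more can be done
None
```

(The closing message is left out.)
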